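# Put away the parts box: ring blank in, lid shut, pushed home under its shelf

## Task

Take the brass ring blank from the top of the little wooden shelf and put it into one of the compartments of the open blue parts box and shut the box's clear lid. Then slide the shut box along the tray, under that shelf and all the way in against its back stop, so that the brass spring catch snaps back in front of the box. Keep the box flat on the tray throughout, and leave the tools and jars round about where they are.

Things in the scene. Friction and masses are not known exactly. Their poses are not given: they have to be found in the camera images.
- parts_box: blue parts box, clear hinged lid, loose, 0.14 kg, on the sweep tray (z = 0); too big to grasp. Body 86 (x) x 130 (y) mm, 26 mm high, 29 mm with the lid shut. Origin: centre of the underside, z up; hinge along the back edge (x = +44, z = 27 mm), front wall at x = -42 mm. Walls, floor and dividers 2 mm thick; 2 (x) by 3 (y) compartments, each 40 x 41 mm, 22 mm deep
- box_pocket (a point): floor (a few small beads lie on it) of the middle compartment of the front row, 2 mm above the box's underside, at x = -20.5, y = 0 mm of the box; the other compartments are centred at x = -20.5 or +21, y = -43, 0 or +43 mm
- parts_box_lid (a joint): clear lid, 86 x 132 x 2 mm: 0 rad = shut; about 2.0 = open, leaning back past upright against its stop (the start; its free edge is then 105 mm above the tray, 80 mm behind the box's centre). Swings easily and falls shut by itself in 1 to 2 s once forward of upright (1.57)
- lid_lip (a point): middle of the front lip of the lid (24 mm wide, standing 4 mm out in front of the lid's free edge); with the lid shut it is at x = -45 mm, z = 27 mm of the box
- ring_blank: loose brass ring blank (plain band), outer diameter 22 mm, inner 17 mm, 8 mm high, lying flat on the board of the little shelf (its top is 45 mm above the tray); origin at the centre of the underside
- shelf_dock: home of the box: low wooden shelf fixed to the tray, open to the front (-x). Origin on the tray, just where the box's origin is when the box is fully home; x points into the bay, z up. Guide rails with inner faces at y = +-68.5 mm from x = -64 to +56 mm; back stop's face at x = +43 mm. Board over x = -36 to +56 mm, 164 mm wide, underside 37, top 45 mm above the tray
- dock_mouth (a point): middle of the mouth of the shelf, on the tray, 98 mm in front of the shelf's origin; flared lead-ins, 23 mm high, narrow the way from 152 mm here to 137 mm at x = -64 mm of the shelf
- catch (a joint): brass spring catch on the right-hand rail (-y side), pivoted on an upright pin: 0 rad = sprung in, its hook standing 9 mm into the bay; grows to about 0.1 rad while the side of the box pushes it out; springs back (under 1 N) when the box's front wall has passed it
- catch_hook (a point): nose of the catch's hook, 14 mm above the tray; at rest it is at x = -48 mm, y = -59 mm of the shelf, its holding face 3 mm in front of a box that is fully home
- tweezers_: bystander: steel tweezers, 15 x 140 x 10 mm, lying on the board of the wooden shelf; origin at the centre of the underside
- pliers_teal_: bystander: pliers with teal handles, 36 x 149 x 12 mm, flat on the tray; origin at the centre of the underside
- cutters_yellow_: bystander: side cutters with yellow and black handles, 38 x 138 x 12 mm, flat on the tray; origin at the centre of the underside
- block_: bystander: square steel bench block, 75 x 75 x 22 mm, flat on the tray; origin at the centre of the underside
- jar_orange: bystander: orange round bead jar, 54 mm across, 22 mm high, lower one of a stack of two; origin at the centre of the underside
- jar_blue: bystander: blue round bead jar, 54 mm across, 22 mm high, on top of the orange one; origin at the centre of the underside
- spool_: bystander: spool of copper binding wire with grey flanges, 52 mm across, 28 mm high, standing on the tray; origin at the centre of the underside

How it is judged:
On the way, in this order (a step that is already met when the one before it is completed fails the run):
1. the ring blank lies in a compartment of the open box (x of ring_blank in the frame of parts_box between -0.04 and 0.041 m and y of ring_blank in the frame of parts_box between -0.063 and 0.063 m and z of ring_blank in the frame of parts_box between -0.002 and 0.022 m and value of joint parts_box_lid above 0.5 rad and contact force between ring_blank and the fingers below 0.05 N), for 0.2 s.
2. the lid is shut over the ring blank, the box still outside the shelf (x of ring_blank in the frame of parts_box between -0.04 and 0.041 m and y of ring_blank in the frame of parts_box between -0.063 and 0.063 m and z of ring_blank in the frame of parts_box between -0.002 and 0.022 m and value of joint parts_box_lid below 0.05 rad and x of parts_box in the frame of shelf_dock below -0.03 m), for 0.1 s.
At the end, for the whole second after the job is handed in: The box is fully in the shelf (origin within 6 mm of home along the bay, 7 mm across, 0.08 rad square), the catch sprung back in front of it (below 0.04 rad), the lid shut (below 0.05 rad), the ring blank inside, all at rest; no bystander moved over 25 mm (x of parts_box in the frame of shelf_dock between -0.006 and 0.004 m and y of parts_box in the frame of shelf_dock between -0.007 and 0.007 m and angle between the x axis of parts_box and the x axis of shelf_dock, either way round below 0.08 rad and value of joint catch below 0.04 rad and x of ring_blank in the frame of parts_box between -0.04 and 0.041 m and y of ring_blank in the frame of parts_box between -0.063 and 0.063 m and z of ring_blank in the frame of parts_box between -0.002 and 0.022 m and value of joint parts_box_lid below 0.05 rad and linear speed of parts_box below 0.01 m/s and linear speed of ring_blank below 0.02 m/s); the robot touches nothing.
It fails at once if the box is lifted off the tray (15 mm or more) or tipped (0.2 rad) (height (world z) of parts_box above 0.015 m or angle between parts_box's own z axis and vertical above 0.2 rad).
It fails at once if a bystander (tweezers, pliers, cutters, bench block, a jar or the spool) is moved more than 25 mm (distance of any of tweezers_, pliers_teal_, cutters_yellow_, block_, jar_orange, jar_blue, spool_ from where it was at the start of the episode above 0.025 m).
It also fails if it takes over 72 s, if anything falls off the work surface, if the arm or the gripper's body presses on something with over 40 N, if the wrist force passes 120 N, or if a joint passes its speed limit or range.

## Robot

A 6-joint arm with a two-finger parallel gripper is mounted at the origin on a cart in front of the work surface, level with it; the furniture and walls round the work are solid. World frame = base frame: x ahead of the robot, y to its left, z up, the work surface at z = 0. Lengths are in m, angles in rad, forces in N, time in s.
With the tool pointing down it reaches from about 0.35 to 1 m from the base axis. Payload 7.1 kg.
Tool frame: the origin (TCP) lies between the finger pads; the fingertips stand 22 mm ahead of it and the grasp point (between the pads) lies 3 mm ahead of it; z points along the fingers, y is the line along which they close (so a half turn about z gives the same grasp; the last joint's range is limited). The gripper opens to 85 mm and grips with 20 to 120 N. Pads are 22 mm wide; open, the fingers measure 114 mm over their backs; the gripper's body (76 mm by 85 mm) begins 54 mm behind the grasp point. The pads swing forward as they close: fully open they stand 13 mm farther back than shut.
Start: joints at [1.302, 0.423, 1.63, -0, 1.089, -0.019], TCP at [0.154, 0.606, 0.253] pointing down, gripper open.
Joint ranges: [-3, 3], [-0.9, 2.11], [0.09, 2.58], [-1.31, 4.45], [0.11, 2.69], [-2.54, 2.54]. Speed limits (rad/s): [2.39, 2.39, 3.01, 3.14, 3.14, 3.14].

## Interface

Orientations are given as a rotation vector (axis times angle).
In Python, from rig import manip gives the robot as it stands. The module is installed in compiled form; this text tells all that it offers. Calls block until the motion is done:
- manip.move_to(position, orientation): joint-space move of the TCP to a pose.
- manip.servo_line(position, orientation=None, rate=0.15): straight line of the TCP; orientation=None keeps the orientation; rate is the mean speed in m/s.
- manip.set_joints(angles): joint-space move.
- manip.command_gripper(opening, f_grip=None): finger opening in m; f_grip is the grip in N (None keeps the last); returns when the fingers have stopped.
- manip.hold(seconds).
- manip.solve_ik(position, orientation): joint angles nearest the present ones, or None.
- manip.camera(name): name is "scene" or "top" or "wrist"; returns a dict with "image" (400x640x3 uint8, red, green, blue), "fx", "fy", "cx", "cy" (pixels), "cam_to_world" (4x4, takes a point from camera to world coordinates); the wrist camera has in their place "mount" (4x4, takes a point from camera to tool coordinates, whose origin is the TCP and whose axes are the flange's). Camera axes: x right, y down, z forward; pixel columns grow to the right and rows downward; lengths in m; the calibration is good to about 2 mm. A picture is of the moment at which its call begins: read the wrist's pose just before it. There is no depth.
A pose or a line that the arm cannot do raises manip.IKError and nothing moves.
- manip.sign_off(): hands the job in; it is judged then, once.
Readings, each from a call of its own:
- manip.get_time(): time.
- manip.get_joint_positions(): joint angles.
- manip.get_joint_vel(): joint speeds.
- manip.get_tau(): joint torques, N m.
- manip.get_position(): TCP position.
- manip.get_ee_rot(): TCP orientation.
- manip.get_contact_force(): force on the tool from outside, world axes, zero at the start.
- manip.get_torque(): the same for the moment, N m.
- manip.get_width(): finger opening in m.
- manip.get_grip_force(): force on a finger pad.
Only numpy, scipy, OpenCV 4.12 (cv2) and the standard library are available. Lean on these libraries where they do the work, as an engineer would, in place of code of your own. Each camera call takes 0.05 s, during which the arm holds its last target. There are 200 camera calls.

## Working session

There is one attempt and no reset: what is moved stays moved. The work goes in short steps, each a Python script; the robot and the scene stay as the last script left them, time stands still between calls to the robot, and variables do not carry over. Pictures are saved under pics/ and viewed, at most 10 in all, crops included, and the job is handed in when it is done.

```bash
mkdir -p pics
python3 - <<'E'
from rig import manip as m
import cv2,json,numpy as np
for n in("top","scene"):
    c=m.camera(n);cv2.imwrite(f"pics/{n}0.png",c["image"][:,:,::-1])
    print(n,c["fx"],c["fy"],c["cx"],c["cy"],np.round(c["cam_to_world"],4).tolist())
print(m.get_ee_rot(),m.get_time())
E
```

```text
top 470.41959935264106 470.41959935264106 312.61724633039626 192.16111821865607 [[0.0263, -0.9914, 0.1281, 0.4185], [-0.9996, -0.0277, -0.0094, 0.0705], [0.0128, -0.1278, -0.9917, 0.9686], [0.0, 0.0, 0.0, 1.0]]
scene 446.7752375249452 446.7752375249452 314.07954090121393 197.85885327236187 [[0.6163, -0.4634, 0.6367, -0.0038], [-0.7874, -0.3487, 0.5083, -0.3482], [-0.0135, -0.8146, -0.5798, 0.5531], [0.0, 0.0, 0.0, 1.0]]
[-3.91259004e-01 -3.11694560e+00  2.16198804e-03] 0.1
```

View pics/top0.png

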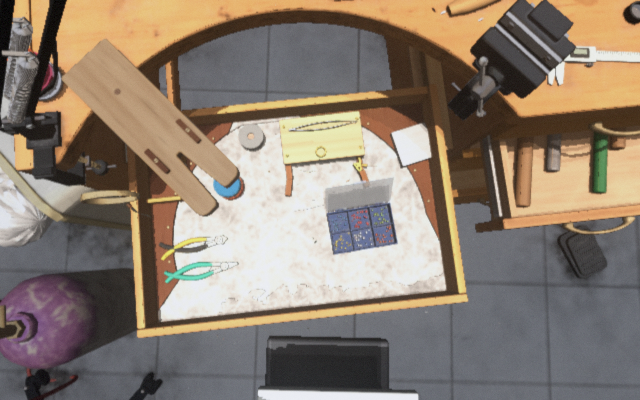

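View pics/scene0.png

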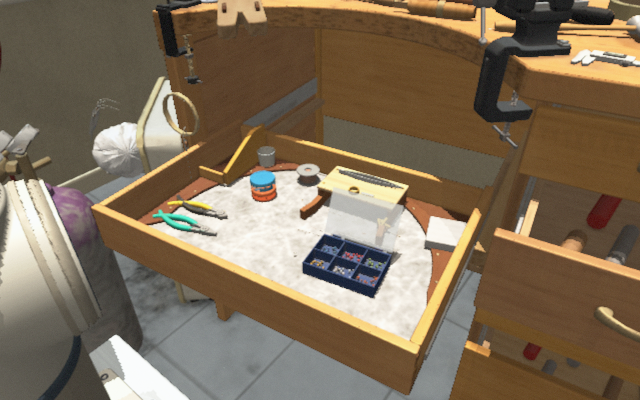

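The top view shows the shelf at about (322,138) with the ring at (320,152), and the box at (362,228). The scene view shows the lid leaning back and the walls of the tray. I'll enlarge the part that matters.

Run:
```python
import cv2
a=cv2.imread("pics/top0.png")[100:265,265:445]
b=cv2.resize(a,None,fx=4,fy=3.6,interpolation=cv2.INTER_CUBIC)
b=cv2.resize(a,None,fx=3.6,fy=3.6,interpolation=cv2.INTER_CUBIC)
cv2.imwrite("pics/crop1.png",b)
```

```text
(no output)
```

View pics/crop1.png

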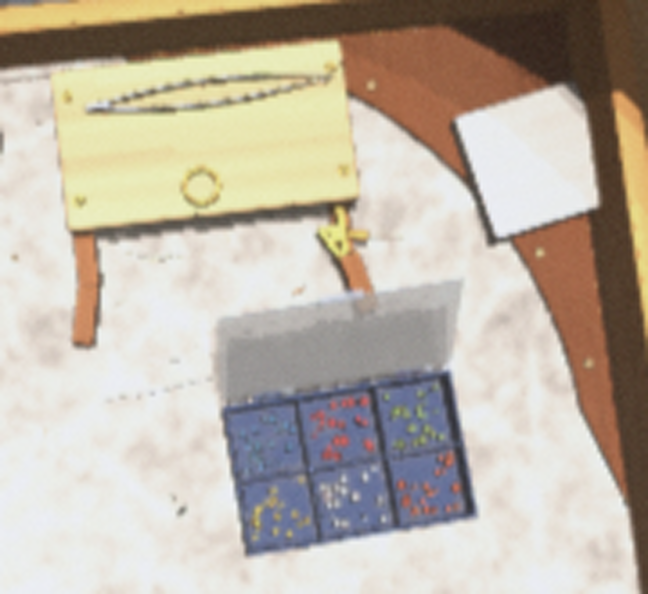

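The crop shows these things (crop pixels, divide by 3.6 and add (265,100)):
- **Board:** corners at (51,72), (340,42), (358,198) and (70,230).
- **Ring:** about (201,187).
- **Box rim:** corners near (222,408), (452,372), (478,517) and (249,555).
- **Catch:** (340,235).

Next I'll fit these with colour masks.

```bash
cat > h.py <<'E'
from rig import manip as m
import numpy as np, cv2
from scipy.spatial.transform import Rotation as R
def ray(c,uv,z,T=None):
    T=c["cam_to_world"] if T is None else T
    uv=np.atleast_2d(uv).astype(float)
    d=np.c_[(uv[:,0]-c["cx"])/c["fx"],(uv[:,1]-c["cy"])/c["fy"],np.ones(len(uv))]@T[:3,:3].T
    return (T[:3,3]+d*((z-T[2,3])/d[:,2])[:,None])[:,:2]
def proj(c,P,T=None):
    T=c["cam_to_world"] if T is None else T
    q=(np.atleast_2d(P)-T[:3,3])@T[:3,:3]
    return np.c_[q[:,0]/q[:,2]*c["fx"]+c["cx"],q[:,1]/q[:,2]*c["fy"]+c["cy"]]
def big(mask):
    cs,_=cv2.findContours(mask.astype(np.uint8),cv2.RETR_EXTERNAL,cv2.CHAIN_APPROX_NONE)
    return max(cs,key=cv2.contourArea)
E
python3 - <<'E'
from h import *
c=m.camera("top");im=c["image"];hsv=cv2.cvtColor(im,cv2.COLOR_RGB2HSV)
def inv(hs,lo,hi,sl):
    k=np.zeros(im.shape[:2],np.uint8);k[sl]=cv2.inRange(hs,lo,hi)[sl];return k
k=cv2.morphologyEx(inv(hsv,(20,50,150),(35,255,255),np.s_[108:166,275:367]),cv2.MORPH_CLOSE,np.ones((7,7)))
k=cv2.morphologyEx(k,cv2.MORPH_OPEN,np.ones((5,5)))
b=cv2.morphologyEx(inv(hsv,(105,70,20),(130,255,200),np.s_[195:260,320:402]),cv2.MORPH_CLOSE,np.ones((7,7)))
for n,kk,z in(("shelf",k,.045),("box",b,.026)):
    p=ray(c,big(kk)[:,0],z).astype(np.float32)
    r=cv2.minAreaRect(p*1000);print(n,r,np.round(cv2.boxPoints(r),1).tolist(),cv2.boundingRect(big(kk)))
    q=cv2.approxPolyDP(big(kk),4,True)[:,0];print(q.tolist(),np.round(ray(c,q,z)*1000).tolist())
o=np.array([265,100]);f=lambda p,z:np.round(ray(c,o+np.array(p)/3.6,z)*1000,1).tolist()
print("shelf",f([(51,72),(340,42),(358,198),(70,230)],.045))
print("box rim",f([(222,408),(452,372),(478,517),(249,555)],.026))
print("ring",f([(201,187)],.049)); print("hook",f([(322,240),(340,235),(365,236)],.014))
print("lid edge",f([(217,320),(463,280)],.105))
E
```

```text
shelf ((640.8673095703125, 45.28737258911133), (111.90036010742188, 163.53404235839844), 8.017822265625) [[574.0999755859375, 118.5], [596.9000244140625, -43.5], [707.7000122070312, -27.899999618530273], [684.9000244140625, 134.10000610351562]] (280, 111, 85, 55)
[[358, 111], [280, 120], [284, 162], [355, 155], [360, 165], [364, 149]] [[706.0, -26.0], [683.0, 131.0], [597.0, 120.0], [615.0, -21.0], [595.0, -31.0], [628.0, -39.0]]
box ((470.82000732421875, -35.14899444580078), (79.99913787841797, 119.67573547363281), 11.03963565826416) [[420.1000061035156, 15.899999618530273], [443.0, -101.5], [521.5, -86.19999694824219], [498.6000061035156, 31.200000762939453]] (328, 204, 63, 48)
[[385, 204], [329, 213], [337, 251], [376, 245], [370, 242], [371, 232], [389, 239], [390, 231], [378, 226], [379, 217], [388, 219]] [[520.0, -85.0], [499.0, 28.0], [424.0, 10.0], [438.0, -68.0], [443.0, -56.0], [463.0, -57.0], [450.0, -94.0], [466.0, -95.0], [476.0, -71.0], [494.0, -73.0], [490.0, -91.0]]
shelf [[682.7, 133.1], [705.0, -28.8], [615.8, -40.1], [593.1, 119.4]]
box rim [[498.2, 32.2], [522.0, -96.3], [441.5, -111.2], [417.3, 15.5]]
ring [[618.6, 47.5]]
hook [[597.3, -23.4], [600.5, -33.7], [600.3, -48.0]]
lid edge [[536.9, 39.0], [561.3, -87.8]]
```

Run:
```python
from h import *
t=m.camera("top");s=m.camera("scene")
print("tcp in top/scene",proj(t,m.get_position()),proj(s,m.get_position()))
for z in(.1,.2,.3,.35,.4,.5):
    p=ray(t,[(238,180),(205,213),(106,40)],z);print(z,np.round(p,3).tolist(),np.round(proj(s,np.c_[p,[z]*3])).tolist())
    p=ray(t,[(45,335)],z);print("  vase",p,proj(s,np.c_[p,[z]]))
# wall tops
for z in(.0,.05,.08):
    print("Rwall",z,ray(t,[(445,150),(465,296),(430,95)],z).round(3).tolist(),"bench",ray(t,[(330,95)],z).round(3))
q=m.solve_ik([.094,.369,.33],m.get_ee_rot());print(q)
q=m.solve_ik([.38,.0,.33],[0,np.pi,0]);print(q); print(s["image"].shape)
print(m.camera("wrist")["mount"].round(3).tolist())
```

```text
tcp in top/scene [[-73.54124222 429.50368431]] [[-67.81766454 102.95412483]]
0.1 [[0.55, 0.202], [0.486, 0.26], [0.816, 0.469]] [[271.0, 158.0], [228.0, 162.0], [265.0, 88.0]]
  vase [[0.26129487 0.53156496]] [[ 48.06989827 167.07643066]]
0.2 [[0.535, 0.187], [0.479, 0.238], [0.77, 0.423]] [[268.0, 117.0], [226.0, 120.0], [263.0, 58.0]]
  vase [[0.27939821 0.47848358]] [[ 52.44056689 124.6902456 ]]
0.3 [[0.52, 0.172], [0.471, 0.216], [0.724, 0.377]] [[264.0, 67.0], [224.0, 70.0], [260.0, 23.0]]
  vase [[0.29750156 0.42540219]] [[57.68833664 73.79804595]]
0.35 [[0.512, 0.164], [0.467, 0.205], [0.701, 0.354]] [[262.0, 38.0], [223.0, 41.0], [258.0, 1.0]]
  vase [[0.30655323 0.3988615 ]] [[60.72799983 44.31978127]]
0.4 [[0.504, 0.157], [0.463, 0.194], [0.679, 0.331]] [[259.0, 6.0], [221.0, 8.0], [256.0, -23.0]]
  vase [[0.3156049 0.3723208]] [[64.10667777 11.55379493]]
0.5 [[0.489, 0.141], [0.455, 0.173], [0.633, 0.285]] [[253.0, -70.0], [218.0, -69.0], [252.0, -81.0]]
  vase [[0.33370825 0.31923942]] [[ 72.13641879 -66.31760614]]
Rwall 0.0 [[0.641, -0.215], [0.34, -0.253], [0.76, -0.184]] bench [[0.754 0.03 ]]
Rwall 0.05 [[0.63, -0.201], [0.344, -0.236], [0.743, -0.171]] bench [[0.736 0.032]]
Rwall 0.08 [[0.623, -0.192], [0.347, -0.226], [0.732, -0.163]] bench [[0.726 0.033]]
[ 1.29010617e+00 -5.72613245e-02  2.04099562e+00 -5.08591152e-06
  1.15863323e+00 -3.08822449e-02]
[-3.13209102e-02 -5.91119880e-02  2.04269936e+00 -4.44089210e-16
  1.15800528e+00 -1.60211724e+00]
(400, 640, 3)
[[0.0, -0.947, -0.32, 0.082], [1.0, 0.0, 0.0, 0.0], [0.0, -0.32, 0.947, -0.12], [0.0, 0.0, 0.0, 1.0]]
```

```bash
cat >> h.py <<'E'
def down(yaw): return (R.from_rotvec([0,0,yaw])*R.from_rotvec([0,np.pi,0])).as_rotvec()
def wristcam():
    T=np.eye(4);T[:3,3]=m.get_position();T[:3,:3]=R.from_rotvec(m.get_ee_rot()).as_matrix()
    c=m.camera("wrist");return c,T@c["mount"]
E
python3 - <<'E'
from h import *
m.servo_line([.092,.35,.30],rate=.3)
q=np.array(m.solve_ik([.36,0,.30],down(.14)));print(q)
m.set_joints(q)
m.servo_line([.44,0.0,.34],down(.14),rate=.25)
c,T=wristcam();np.savez("w1.npz",T=T,im=c["image"],K=[c["fx"],c["fy"],c["cx"],c["cy"]])
cv2.imwrite("pics/w1.png",c["image"][:,:,::-1]);print(m.get_time(),m.get_position(),m.get_contact_force(),m.get_width())
E
```

```text
[-3.30615783e-02 -5.74541266e-02  2.11565591e+00 -4.44089210e-16
  1.08339087e+00 -1.74385791e+00]
3.5167 [0.43906809 0.00064368 0.33924887] [ 0.01260682 -0.12326651 -0.41410859] 0.08503634547098059
```

View pics/w1.png

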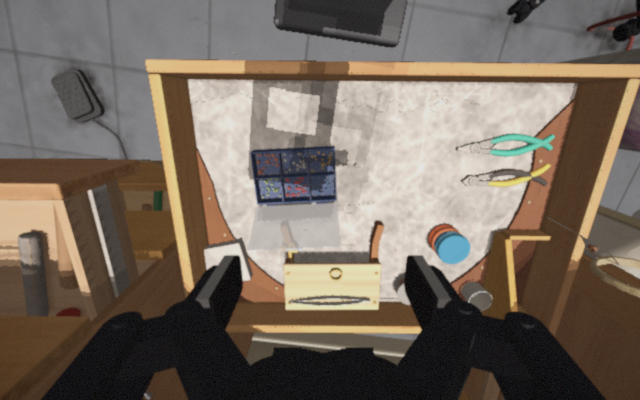

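The wrist view is upside down, with the ring at (336,273), the board spanning (285–380, 262–310), and the box at (252–336, 147–203). It agrees with the top view. I'll move nearer and check the ring.

Run:
```python
from h import *
m.servo_line([.585,.046,.21],down(.139),rate=.25)
m.command_gripper(.045,30)
c,T=wristcam();np.savez("w2.npz",T=T,im=c["image"],K=[c["fx"],c["fy"],c["cx"],c["cy"]])
im=c["image"]
p=proj(c,[.6186,.0475,.049],T)[0];print(p)
print(proj(c,[[.6829,.133,.045],[.705,-.0288,.045],[.6158,-.0401,.045],[.593,.1194,.045]],T).round(1).tolist())
cv2.imwrite("pics/w2.png",im[:,:,::-1])
```

```text
[319.79559444 218.39338087]
[[385.2, 277.3], [244.7, 276.9], [238.4, 203.9], [390.3, 203.5]]
```

View pics/w2.png

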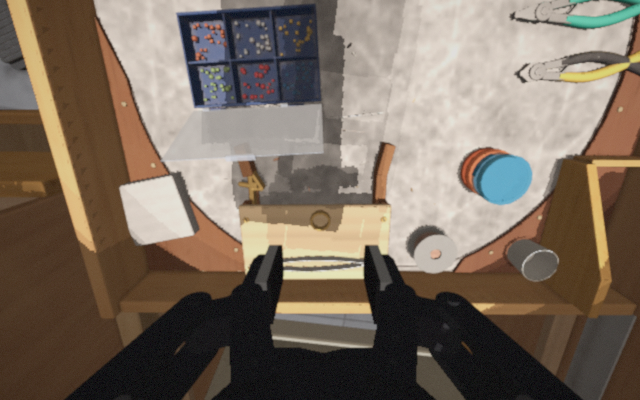

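Run:
```python
from h import *
d=np.load("w2.npz");T=d["T"];fx,fy,cx,cy=d["K"];c=dict(fx=fx,fy=fy,cx=cx,cy=cy)
print("ring",ray(c,[(320,218.5)],.049,T)*1e3)
print("box fR,fL,bL,bR",(ray(c,[(178,12),(315,5),(321,103),(196,108)],.026,T)*1e3).round(1).tolist())
print("spool etc hook",(ray(c,[(258,184)],.014,T)*1e3).round(1))
m.command_gripper(.034,25)
r=ray(c,[(320,218.5)],.049,T)[0]*.5+np.array([.6186,.0475])*.5
m.servo_line([*r,.10],down(.139),rate=.15)
f0=m.get_contact_force()
m.servo_line([*r,.0685],down(.139),rate=.05)
print(m.get_contact_force()-f0,m.get_position())
m.command_gripper(.01,25)
print("w",m.get_width(),m.get_grip_force(),m.get_contact_force()-f0)
m.servo_line([*r,.12],rate=.12)
print("w",m.get_width(),m.get_grip_force(),m.get_time())
```

```text
ring [[618.691162    47.73203184]]
box fR,fL,bL,bR [[442.9, -108.5], [419.9, 15.7], [503.2, 32.7], [525.6, -92.3]]
spool etc hook [[600.5 -27. ]]
[-0.08979182  1.64819933  0.23751014] [0.61874217 0.04760017 0.06843594]
w 0.019726155747192553 24.50548080727458 [-0.85520454  0.97738202  2.05540983]
w 0.02003464649143899 24.44189865142107 7.8167
```

Run:
```python
from h import *
d=down(.185)
m.servo_line([.61,.047,.165],rate=.2)
m.servo_line([.452,-.0428,.165],d,rate=.2)
f0=m.get_contact_force()
m.servo_line([.452,-.0428,.0535],d,rate=.1)
print(m.get_contact_force()-f0,m.get_width(),m.get_grip_force())
m.command_gripper(.045)
m.hold(.3)
m.servo_line([.41,-.05,.17],d,rate=.2)
c,T=wristcam();cv2.imwrite("pics/w3.png",c["image"][:,:,::-1])
np.savez("w3.npz",T=T,K=[c["fx"],c["fy"],c["cx"],c["cy"]]);print(m.get_time())
```

```text
[ 0.42789819 -0.06731267  0.60986624] 0.01967795276161941 24.47493290528655
12.0
```

View pics/w3.png

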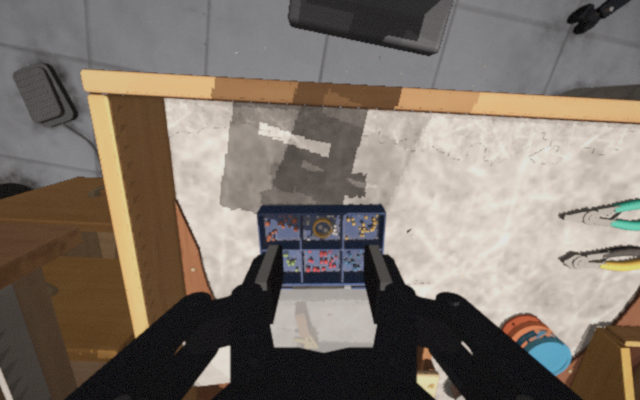

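The ring is in the front middle compartment, at (321,229). Next I'll swing the lid shut from behind.

Run:
```python
from h import *
yw=.185;d=down(yw);o=np.array([.472,-.039]);Rm=np.array([[np.cos(yw),-np.sin(yw)],[np.sin(yw),np.cos(yw)]])
P=lambda x,y,z:[*(o+Rm@[x,y]),z]
m.servo_line([*m.get_position()[:2],.25],d,rate=.25)
m.command_gripper(0)
m.servo_line(P(.113,0,.25),d,rate=.25)
m.servo_line(P(.113,0,.106),d,rate=.15)
f0=m.get_contact_force()
for x in(.09,.07,.05,.025):
    m.servo_line(P(x,0,.106),d,rate=.08);print(x,(m.get_contact_force()-f0).round(2))
m.servo_line(P(.06,0,.20),d,rate=.2)
m.hold(1.0)
c=m.camera("top");cv2.imwrite("pics/t2.png",cv2.resize(c["image"][90:265,255:455,::-1],None,fx=3.2,fy=3.2,interpolation=cv2.INTER_CUBIC));print(m.get_time())
```

```text
0.09 [-0.29  0.14  0.91]
0.07 [0.04 0.94 0.88]
0.05 [ 0.12 -0.34  1.11]
0.025 [-0.13  0.36  0.4 ]
18.325
```

View pics/t2.png

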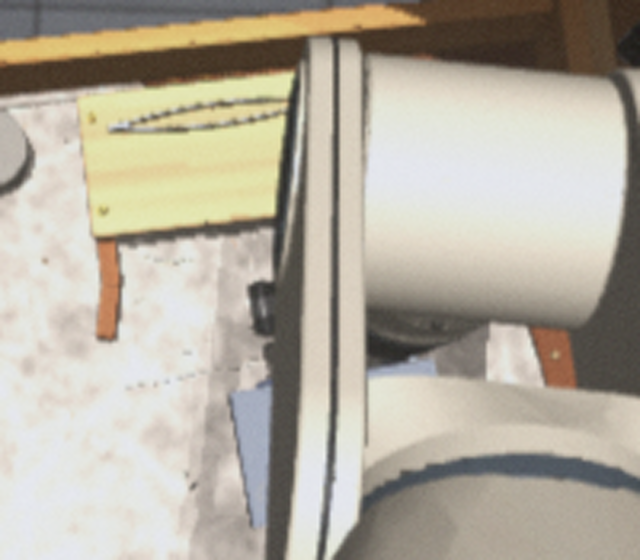

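```bash
cat >> h.py <<'E'
SY=.139;S=np.array([.6392,.0445]);SR=np.array([[np.cos(SY),-np.sin(SY)],[np.sin(SY),np.cos(SY)]])
Q=lambda x,y,z:[*(S+SR@[x,y]),z]
E
python3 - <<'E'
from h import *
d=down(SY-np.pi/2)
print(m.solve_ik(Q(-.177,-.158,.03),d))
m.move_to(Q(-.177,-.12,.22),d)
m.command_gripper(.06)
c,T=wristcam();cv2.imwrite("pics/w4.png",c["image"][:,:,::-1])
m.servo_line(Q(-.177,-.16,.22),d,rate=.25)
m.servo_line(Q(-.177,-.16,.028),d,rate=.15)
f0=m.get_contact_force()
m.servo_line(Q(-.177,-.14,.028),d,rate=.06);print(m.get_contact_force()-f0)
m.servo_line(Q(-.177,-.11,.028),d,rate=.06);print(m.get_contact_force()-f0)
m.servo_line(Q(-.177,-.077,.028),d,rate=.05);print(m.get_contact_force()-f0)
m.servo_line(Q(-.177,-.10,.028),d,rate=.15)
m.servo_line(Q(-.177,-.10,.20),d,rate=.25)
c,T=wristcam();cv2.imwrite("pics/w5.png",c["image"][:,:,::-1]);np.savez("w5.npz",T=T,K=[c["fx"],c["fy"],c["cx"],c["cy"]]);print(m.get_time(),m.get_position())
E
```

```text
[-2.97502468e-01  6.27466005e-01  1.99369934e+00 -8.88178420e-16
  5.20427304e-01 -4.36502468e-01]
[ 0.19553917 -0.7681307   0.23050699]
[ 0.60010236 -1.23903301  0.39869654]
[-0.48879551 -1.53463601  0.1058487 ]
25.1667 [ 0.47665942 -0.07867284  0.1985876 ]
```

View pics/w5.png

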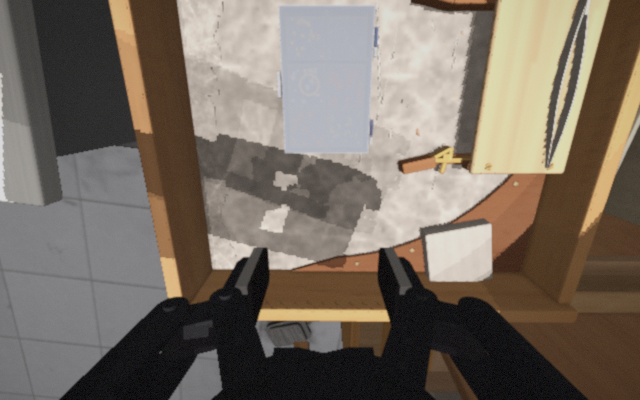

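The lid is shut with the ring visible inside at (308,82). The lid corners are at (279,7), (376,6), (370,152) and (284,151), and the box is squared up beside the bay.

Run:
```python
from h import *
d=np.load("w5.npz");T=d["T"];fx,fy,cx,cy=d["K"];c=dict(fx=fx,fy=fy,cx=cx,cy=cy)
f=lambda p,z:((ray(c,p,z,T)-S)@SR*1e3).round(1)
q=f([(279,7),(376,6),(370,152),(284,151)],.029);print(q,q.mean(0))
print("board corner,lead-in tip, nose",f([(474,172),(564,172)],.045),f([(401,168)],.023),f([(437,152),(450,150),(452,168)],.014))
```

```text
[[-216.4   63.4]
 [-131.6   64.1]
 [-130.1  -63.2]
 [-217.5  -62.2]] [-173.9      0.525]
board corner,lead-in tip, nose [[-29.7 -80.2]
 [ 58.6 -80.1]] [[-95.5 -81. ]] [[-56.1 -65.5]
 [-42.5 -63.4]
 [-37.6 -82.9]]
```

Run:
```python
from h import *
d=down(SY);y=.001
m.servo_line([*m.get_position()[:2],.23],rate=.25)
m.move_to(Q(-.247,y,.23),d)
m.servo_line(Q(-.247,y,.028),d,rate=.15)
f0=m.get_contact_force()
F=lambda:(SR.T@(m.get_contact_force()-f0)[:2]).round(2)
for x in(-.22,-.18,-.14,-.11,-.09,-.075):
    m.servo_line(Q(x,y,.028),d,rate=.06);f=F();print(x,f)
    if f[0]<-8: break
print(m.get_time())
c=m.camera("scene");cv2.imwrite("pics/s2.png",cv2.resize(c["image"][130:310,240:480,::-1],None,fx=3.2,fy=3.2,interpolation=cv2.INTER_CUBIC))
```

```text
-0.22 [0.43 2.15]
-0.18 [-0.19  1.68]
-0.14 [0.42 1.31]
-0.11 [1.79 1.25]
-0.09 [-0.53  1.83]
-0.075 [0.4  1.97]
31.95
```

View pics/s2.png

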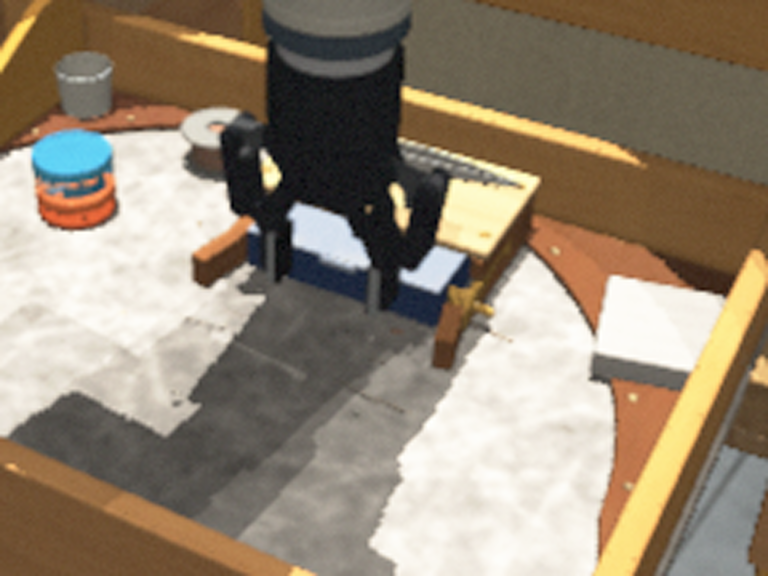

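The box is square in the bay between the lead-ins, with both fingers on its front wall at (272,255) and (378,285). I'll push it home in small steps.

Run:
```python
from h import *
d=down(SY);y=.001
f0=m.get_contact_force()
F=lambda:(SR.T@(m.get_contact_force()-f0)[:2]).round(2)
for x in np.arange(-.071,-.039,.002):
    m.servo_line(Q(x,y,.028),d,rate=.04);m.hold(.1);f=F()
    print(round(x,3),f,((SR.T@(m.get_position()[:2]-S))[0]*1e3).round(1))
    if f[0]<-8: break
m.servo_line(Q(x-.02,y,.028),d,rate=.05)
m.servo_line(Q(-.12,y,.028),d,rate=.2)
m.servo_line(Q(-.16,y,.23),d,rate=.25)
c,T=wristcam();cv2.imwrite("pics/w6.png",cv2.resize(c["image"][120:320,200:440,::-1],None,fx=3,fy=3,interpolation=cv2.INTER_CUBIC));np.savez("w6.npz",T=T,K=[c["fx"],c["fy"],c["cx"],c["cy"]]);print(m.get_time())
```

```text
-0.071 [1.65 0.88] -71.0
-0.069 [0.95 0.24] -68.9
-0.067 [2.29 1.23] -66.8
-0.065 [0.72 0.62] -64.8
-0.063 [2.01 0.68] -62.8
-0.061 [0.3  1.79] -60.8
-0.059 [1.43 1.38] -58.8
-0.057 [0.7  1.14] -56.8
-0.055 [0.56 0.91] -54.8
-0.053 [0.95 1.06] -52.8
-0.051 [0.72 0.66] -50.9
-0.049 [-3.89 -0.42] -50.5
-0.047 [-8.6  -0.47] -50.3
38.5417
```

View pics/w6.png

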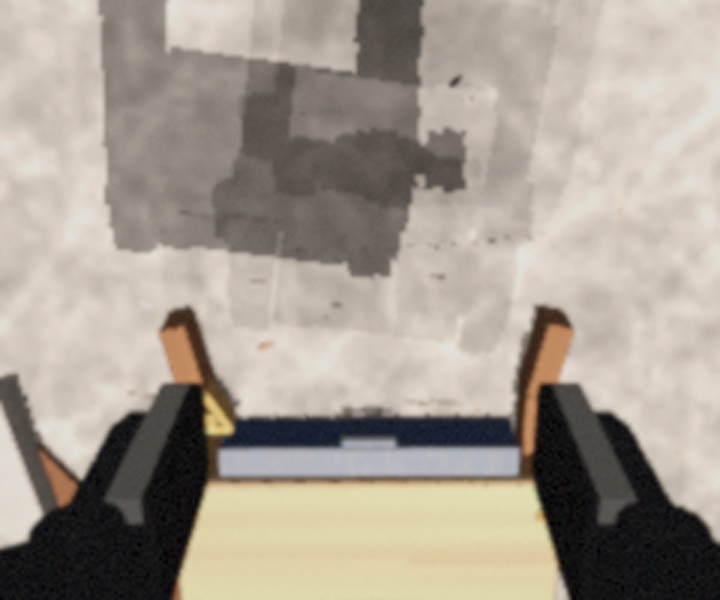

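The box stopped hard against the back stop. The catch's nose (235,428) stands in front of the box, whose edge is at x≈218, so the catch has sprung back in. I'm handing in.

```bash
python3 -c "
from h import *
print(m.sign_off(),m.get_time())"
```

```text
the job is handed in; nothing more can be done
the job is handed in; nothing more can be done
```

The ring blank is in the front middle compartment, the lid is shut, and the box is home against the back stop with the catch sprung in front of it; I handed the job in after about 39 s of robot time, but no verdict came back, so this rests on the pictures and the contact forces.

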